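# Drive a jammed battery out of a torch barrel

### The arm

A 6-joint arm with a two-finger parallel gripper is mounted at the origin on the work surface. World frame = base frame: x ahead of the robot, y to its left, z up, the work surface at z = 0. Lengths are in mm, angles in rad, forces in N, time in s.
With the tool pointing down it reaches from about 400 to 925 mm from the base axis. Payload 12.5 kg.
Tool frame: the origin (TCP) lies at the very end of the fingers, on their centre line; the grasp point (between the pads) lies 19 mm behind it; x points along the fingers, y is the direction in which the jaws open and shut, and the axes are right-handed (so a half turn about x gives the same grasp; the last joint's range is limited). The gripper opens to 95 mm and grips with 3 to 60 N. Pads are 20 mm wide; open, the fingers measure 119 mm over their backs; the gripper's body (75 mm by 180 mm) begins 59 mm behind the grasp point.
Start: joints at [-1.428, 0.491, 1.559, -0, 1.092, -0.106], TCP at [153.923, -605.768, 214.661] pointing down, gripper open.
Joint ranges: [-3.1, 3.1], [-0.84, 2.19], [0.05, 2.79], [-1.13, 4.28], [0.06, 2.93], [-2.69, 2.69]. Speed limits (rad/s): [2.22, 2.22, 2.79, 3.14, 3.14, 3.14].

### API

Orientations are given as [roll, pitch, yaw] about the fixed x, y, z axes, in that order (R = Rz(yaw) Ry(pitch) Rx(roll)).
In Python, from cell import * gives the robot as it stands.
- The arm moves only by the tool step_arm, never from a script. Its argument "steps" is a list of rows, each a list of 4 numbers: the shift along the tool's x, y, z in units of 50 mm (1.0 is 50 mm), then the turn about the tool's x in units of 8 degrees (1.0 is 8 degrees). A call has 1 to 20 rows; each row shifts and turns the commanded pose from where the row before left it, along the tool's axes as they then stand; what a row does not reach is not made up. A row lasts 1/8 s, in which the tool goes at most 62.5 mm and 10.7 degrees, less where a joint would pass 70% of its speed; a pose out of reach is approached as far as the arm can. A call is refused whole if a number of a shift passes 1 or a number of a turn 1, either way. A call with a gripper value outside its range is refused whole. "jaw" is the closure, from 0 (fully open) to 1 (shut), set as the call begins (left out, the last holds). The fingers move at their own pace and stop on an object; the grip force is fixed at half the most. Time passes only in rows, so rows that do not move let the fingers close. It gives the time, the measured TCP pose, the force and the opening at its end, in the units of the state.
- state(): the state, without advancing time (a new reading comes with each control period).
- read_camera(name): name is "side" or "top" or "wrist"; returns the picture (400x640x3 uint8, red, green, blue); there is no depth.
- camera_info(name): a dict with "mtx" (3x3 intrinsics, pixels), "k1" (the pictures are not rectified: a ray, as slopes to the right and down, at radius r is drawn at 1 + k1 r^2 times it, then the intrinsics apply), "eye" and "attitude" of the camera in the world; the wrist camera has in their place "hand_eye" (4x4, takes a point from camera to tool coordinates, whose origin is the TCP and whose axes are the tool frame's). Camera axes: x right, y down, z forward; pixel columns grow to the right and rows downward; lengths in mm; the calibration is good to about 2 mm. A picture is of the moment at which its call begins: read the wrist's pose just before it. camera_info takes no time and is no camera call.
- job_done(): hands the job in, once; it reports no verdict.
The state is a dict: "t": time; "joints": joint angles; "qvel": joint speeds; "tau": joint torques, N m; "eef_pos": TCP position; "tcp_rot": TCP orientation; "ft_force": force on the tool from outside, world axes, zero at the start; "moment": the same for the moment, N m; "opening": opening from 0.0 (shut) to 1.0 (fully open).
Only numpy, scipy, OpenCV 4.12 (cv2) and the standard library are available. Lean on these libraries where they do the work, as an engineer would, in place of code of your own. Each camera call takes 0.05 s, during which the arm holds its last target.

### The job

A flat AA battery has jammed in the open torch barrel that is held upright in the timber stand. Take the brass drift from its socket in the woven-look caddy and push the battery down out of the barrel from the top so that it drops into the dish below, gently: feel for the moment it lets go and do not ram the drift into the delicate stop collar inside the barrel. Then stand the drift back in its socket, and leave the other things on the cabinet alone.

Things in the scene. Friction and masses are not known exactly. Their poses are not given: they have to be found in the camera images.
- torch: Fixed timber stand holding a teal torch barrel upright. Origin: centre of its underside, on the barrel's axis; z up. Base 120 (x) x 170 (y) x 8 mm; posts 30 x 16 mm at y = +-76 mm and a crossbar 30 mm wide, up to z = 116 mm; barrel z = 66 to 140 mm. The robot itself must not touch the stand or barrel, and the drift must not press on them or the stop collar inside with over 20 N.
- barrel_top (a point): Centre of the barrel's upper mouth, 140 mm above the cabinet top. The barrel is an open tube, outside 27 mm (35 mm at the mouth), bore 20 mm, flared to 28 mm over the top 8 mm, narrowed to 16.5 mm in the lowest 16 mm.
- barrel_bottom (a point): Centre of the barrel's lower end, 66 mm above the cabinet top. Inside, two sprung clips pinch the battery right under a stop collar that lets the battery and the drift's nose through, but not its shank. Their height differs each time and cannot be seen (collar's top 24 to 48 mm above this point). The shank lands on the collar, a hard stop, 2 to 4 mm after the battery lets go.
- battery: AA battery, navy with copper-coloured top end, 14.5 mm diameter, 50.5 mm long including its nub (2 mm, on top), 25 g, upright in the barrel, nub 10 to 18 mm below the mouth. Origin: centre of its lower end; z to the nub. Sliding it takes a steady push of about 5 to 15 N, which falls away when its top passes the clips and it drops. Not to be pressed with over 25 N, nor touched by the fingers.
- drift: Stepped brass drift punch with dark round timber handle, 150 mm long, 90 g, upright in the caddy's socket. Origin: centre of the nose's flat tip (lowest point); z up along it. Nose 6 mm diameter to z = 8 mm, then a flat shoulder to the shank, 17 mm diameter, z = 9 to 95 mm; handle 22 mm diameter, z = 95 to 150 mm.
- drift_grip (a point): Point on the drift's axis in the middle part of the handle, 125 mm above its tip.
- caddy: Fixed rigid woven-look brown plastic caddy, 150 (x) x 90 (y) x 55 mm; origin: centre of its underside. Its +x part is an open compartment with odds and ends; its -x part is a solid block, 60 mm long, with the drift's socket.
- socket (a point): Centre of the socket's mouth, on the block's top, 55 mm above the cabinet top, 45 mm towards -x from the caddy's origin. Round hole 20 mm in diameter, 50 mm deep (floor 5 mm above the cabinet top), with a 3 mm chamfer.
- dish: Loose sand-coloured ceramic dish, 110 mm across the rim, 24 mm high, on the stand's base under the barrel. Origin: centre of its underside.
- remote: Navy remote control, 45 x 150 x 18 mm, lying flat; origin: centre of its underside. Bystander.
- battery_box: Clear acrylic sliding-door box full of AA batteries, 70 x 110 x 47 mm; origin: centre of its underside. Bystander.
- stopper: Brushed aluminium bottle stopper lying on its side, 75 mm long, 32 mm thick; origin: under its middle. Bystander.

How it is judged (in metres and radians):
On the way, in this order (a step that is already met when the one before it is completed fails the run):
1. the drift's nose is in the barrel, pressing on the battery (horizontal distance between drift and barrel_top below 0.012 m and z of drift in the frame of barrel_top below -0.002 m and contact force between drift and battery above 2 N), for 0.1 s.
2. the battery is out of the barrel, in the dish (horizontal distance between battery and dish below 0.05 m and z of battery in the frame of dish below 0.025 m and linear speed of battery below 0.05 m/s), for 0.2 s.
At the end, for the whole second after the job is handed in: The battery rests in the dish (lower end within 55 mm of its centre, under 35 mm above its underside) and the dish is within 30 mm of the stand's centre. The drift stands released and at rest in its socket, tip 40 mm or more below the mouth, within 0.15 rad of upright (horizontal distance between battery and dish below 0.055 m and z of battery in the frame of dish below 0.035 m and linear speed of each of battery, drift below 0.03 m/s and horizontal distance between dish and torch below 0.03 m and horizontal distance between drift and socket below 0.012 m and z of drift in the frame of socket below -0.04 m and angle between drift's own z axis and vertical below 0.15 rad); the robot touches nothing.
It fails at once if the drift presses on the barrel or the collar inside it, or on the stand, with more than 20 N (contact force between drift and torch above 20 N).
It fails at once if the drift presses on the battery with more than 25 N (contact force between drift and battery above 25 N).
It fails at once if the robot itself touches the stand or barrel (contact force between any of the arm, the fingers and torch above 1 N).
It fails at once if the robot's fingers handle the battery (contact force between the fingers and battery above 1 N).
It fails at once if the remote, battery box or stopper is disturbed (over 20 mm) (distance of any of remote, battery_box, stopper from where it was at the start of the episode above 0.02 m).
It also fails if it takes over 72 s, if anything falls off the work surface, if the arm or the gripper's body presses on something with over 40 N, if the wrist force passes 120 N, or if a joint passes its speed limit or range.

## Working session

There is one attempt and no reset: what is moved stays moved. The work goes in short steps, Python scripts to look and compute and a tool call to move; the robot and the scene stay as the last step left them, time stands still between calls to the robot, and variables do not carry over. Pictures are saved under pics/ and viewed, and the job is handed in when it is done.

Besides the shell and the picture viewer there is one more tool, called after "Emit:" as name(argument=value, ...) on one line, values as JSON. step_arm: Moves the arm, as the interface text tells. Its arguments: {"type":"object","properties":{"steps":{"type":"array","items":{"type":"array","items":{"type":"number"}}},"jaw":{"type":"number"}},"required":["steps"]}

```bash
mkdir -p pics; ls; python3 - <<'E'
from cell import *
import cv2
print(state())
for n in ("side","top","wrist"):
    print(n,camera_info(n))
    cv2.imwrite(f"pics/{n}0.png",cv2.cvtColor(read_camera(n),cv2.COLOR_RGB2BGR))
E
```

```text
pics
{'t': 0.0, 'joints': array([-1.42761895e+00,  4.91524821e-01,  1.55945505e+00, -1.31271399e-05,
        1.09171034e+00, -1.05593857e-01]), 'qvel': array([ 0.00057435, -0.00055866, -0.000179  ,  0.00021664,  0.00026206,
        0.0001385 ]), 'tau': array([ 1.45045942e-03, -6.12645936e+01, -2.58184683e+01,  6.92514726e-02,
        4.82196989e-02, -1.06947061e-04]), 'eef_pos': array([ 153.86996209, -605.5046682 ,  214.0814076 ]), 'tcp_rot': array([-1.66578281,  1.56969871,  1.72458714]), 'ft_force': array([-0.29566508,  0.24981981,  0.08611529]), 'moment': array([ 0.04436531, -0.0500588 , -0.00746946]), 'opening': 0.9996325340399767}
side {'mtx': array([[461.29986004,   0.        , 323.95937624],
       [  0.        , 461.29986004, 208.74162813],
       [  0.        ,   0.        ,   1.        ]]), 'k1': -0.1061444519386776, 'eye': array([ 289.58538568, -767.91537413,  601.92074807]), 'attitude': array([-2.10213261,  0.00293113, -0.41586351])}
top {'mtx': array([[499.54412959,   0.        , 323.92515888],
       [  0.        , 499.54412959, 197.19076891],
       [  0.        ,   0.        ,   1.        ]]), 'k1': -0.02021035432648742, 'eye': array([ 531.84819762,  -16.02349355, 1007.99552473]), 'attitude': array([-3.06883983,  0.00971872, -1.58741487])}
wrist {'mtx': array([[346.55489839,   0.        , 311.22868269],
       [  0.        , 346.55489839, 203.8191125 ],
       [  0.        ,   0.        ,   1.        ]]), 'k1': -0.045834360123383586, 'hand_eye': array([[ 2.29362877e-06, -2.63286767e-01,  9.64717616e-01,
        -1.68477916e+02],
       [ 9.99999765e-01,  6.61537617e-04,  1.78166615e-04,
        -1.29762327e-01],
       [-6.85105904e-04,  9.64717389e-01,  2.63286707e-01,
        -7.38333465e+01],
       [ 0.00000000e+00,  0.00000000e+00,  0.00000000e+00,
         1.00000000e+00]])}
```

View pics/side0.png

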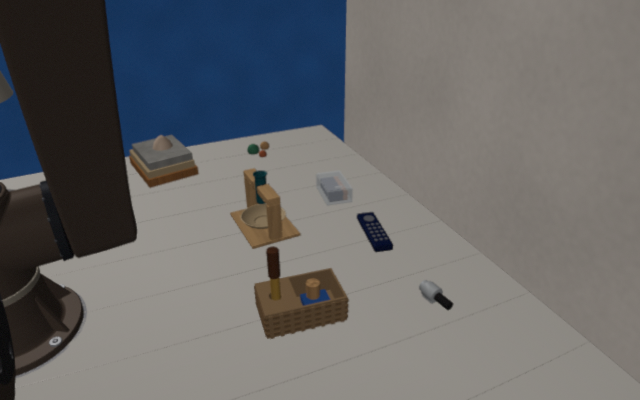

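View pics/top0.png

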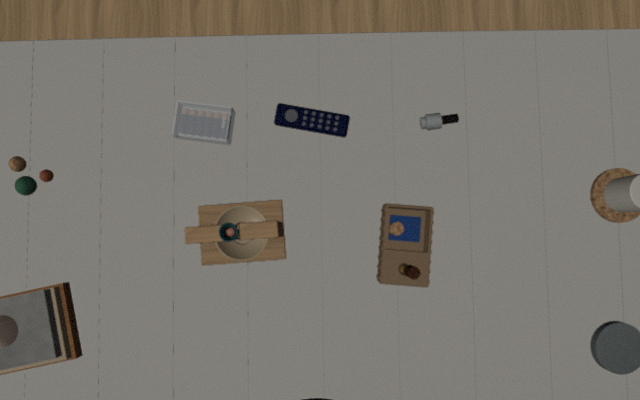

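View pics/wrist0.png

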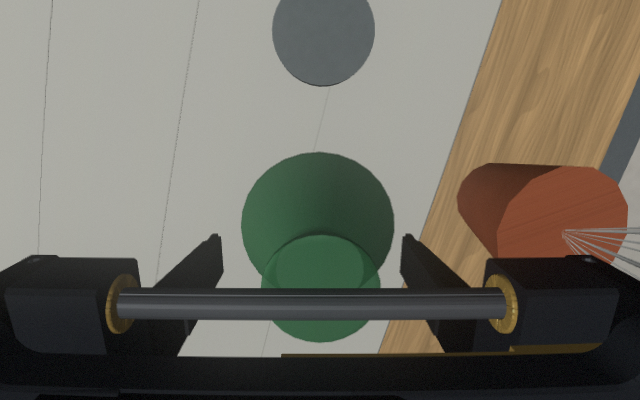

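```bash
cat > h.py <<'E'
import numpy as np, cv2
from scipy.spatial.transform import Rotation as Ro
from cell import *
def pose(n,s=None):
    c=camera_info(n)
    if n=="wrist":
        s=s or state(); R=Ro.from_euler('xyz',s['tcp_rot']).as_matrix(); H=c['hand_eye']
        return c,R@H[:3,:3],R@H[:3,3]+s['eef_pos']
    return c,Ro.from_euler('xyz',c['attitude']).as_matrix(),c['eye']
def ray(n,uv,s=None):
    c,R,e=pose(n,s); K=c['mtx']
    d=np.array([(uv[0]-K[0,2])/K[0,0],(uv[1]-K[1,2])/K[1,1]]); x=d.copy()
    for _ in range(20): x=d/(1+c['k1']*(x@x))
    v=R@np.array([x[0],x[1],1]); return e,v/np.linalg.norm(v)
def onz(n,uv,z,s=None):
    e,v=ray(n,uv,s); return e+v*(z-e[2])/v[2]
def proj(n,P,s=None):
    c,R,e=pose(n,s); p=R.T@(np.asarray(P,float)-e); x=p[:2]/p[2]; x=x*(1+c['k1']*(x@x)); K=c['mtx']
    return np.array([K[0,0]*x[0]+K[0,2],K[1,1]*x[1]+K[1,2]])
def tri(obs):
    A=np.zeros((3,3));b=np.zeros(3)
    for n,uv,s in obs:
        e,v=ray(n,uv,s);M=np.eye(3)-np.outer(v,v);A+=M;b+=M@e
    P=np.linalg.solve(A,b); return P,[float(np.linalg.norm((np.eye(3)-np.outer(v,v))@(P-e))) for e,v in (ray(*o) for o in obs)]
def save(n,im): cv2.imwrite(f"pics/{n}.png",cv2.cvtColor(im,cv2.COLOR_RGB2BGR))
E
python3 - <<'E'
import cv2,numpy as np
t=cv2.imread('pics/top0.png');s=cv2.imread('pics/side0.png')
def cr(im,x,y,w,h,f,n): cv2.imwrite(n,cv2.convertScaleAbs(cv2.resize(im[y:y+h,x:x+w],None,fx=f,fy=f,interpolation=cv2.INTER_CUBIC),alpha=1.6))
cr(t,180,190,110,80,7,'pics/t_torch.png');cr(t,370,195,75,100,6,'pics/t_cad.png')
cr(s,225,160,80,90,6,'pics/s_torch.png');cr(s,250,240,100,95,6,'pics/s_cad.png')
E
```

```text
(no output)
```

View pics/t_torch.png

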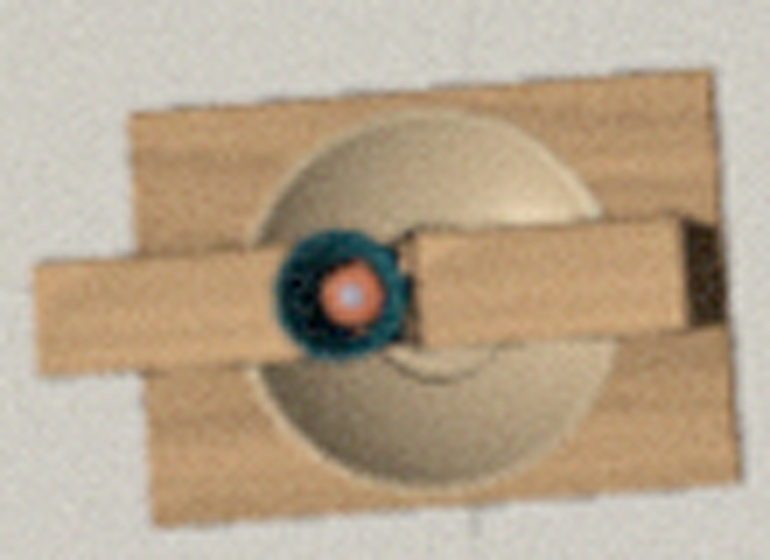

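View pics/t_cad.png

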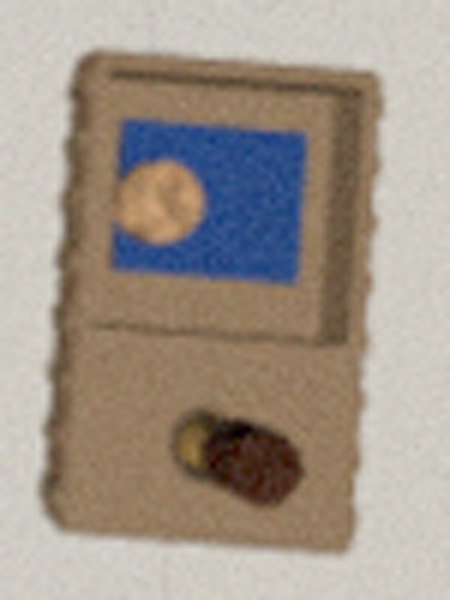

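View pics/s_torch.png

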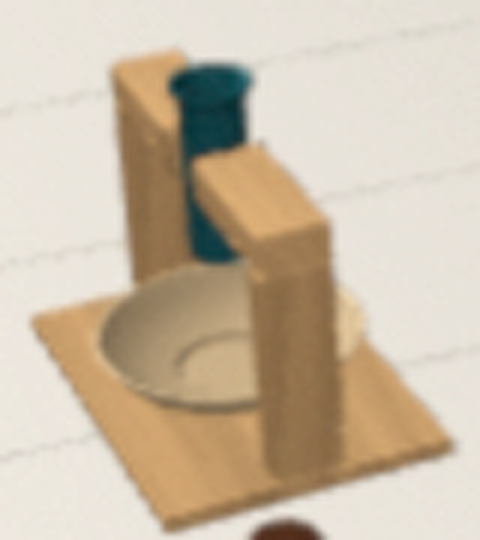

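View pics/s_cad.png

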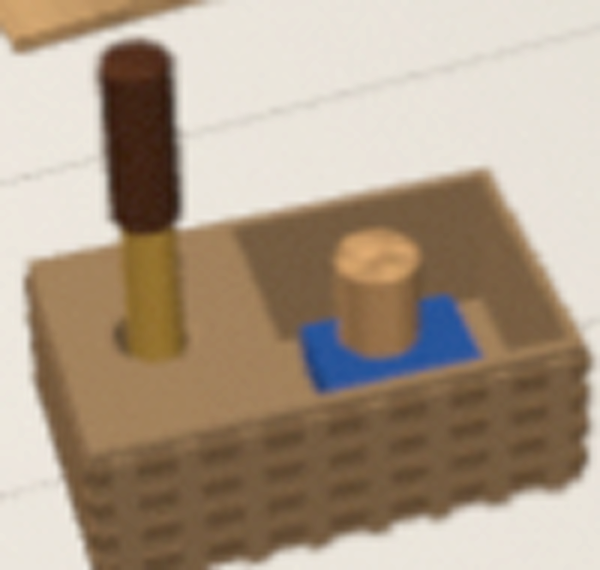

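```bash
python3 - <<'E'
from h import *
np.set_printoptions(precision=1,suppress=True)
m=(228.6,231.6);ms=(259.9,173.6)
print('barrel top',onz('top',m,140),'side',onz('side',ms,140),tri([('top',m,None),('side',ms,None)]))
d=(413.6,272.6);ds=(272.4,249.6)
print('drift top',onz('top',d,155),onz('side',ds,155),tri([('top',d,None),('side',ds,None)]))
print('socket',onz('top',(404.8,268.7),55))
def t(x,y):return ((x+.5)/7-.5+180,(y+.5)/7-.5+190)
b=[onz('top',t(*p),8) for p in [(132,112),(713,70),(742,482),(153,526)]];print('base',np.array(b),np.mean(b,0), [np.linalg.norm(b[i]-b[i-1]) for i in range(4)])
def c(x,y):return ((x+.5)/6-.5+370,(y+.5)/6-.5+195)
b=[onz('top',c(*p),55) for p in [(75,50),(382,72),(353,550),(48,528)]];b=np.array(b);print('cad',b,b.mean(0),[np.linalg.norm(b[i]-b[i-1]) for i in range(4)])
print([np.degrees(np.arctan2(*(b[i]-b[j])[1::-1])) for i,j in ((0,3),(1,2))])
ax=(b[0]+b[1]-b[2]-b[3]);ax/=np.linalg.norm(ax);print('socket',b.mean(0)-45*ax)
R=Ro.from_euler('xyz',state()['tcp_rot']).as_matrix();print(R)
E
```

```text
barrel top [538.2 158.  140. ] side [536.4 155.9 140. ] (array([537.7, 158.5, 138.6]), [0.5222993816215223, 0.5222993816216768])
drift top [ 463.6 -158.4  155. ] [ 462.9 -159.5  155. ] (array([ 463.4, -158.5,  154.2]), [0.13563960609089684, 0.13563960609077666])
socket [ 463.2 -158.7   55. ]
base [[592.4 245.3   8. ]
 [601.6  77.9   8. ]
 [483.9  70.9   8. ]
 [474.  239.1   8. ]] [538.  158.3   8. ] [np.float64(118.47419251307785), np.float64(167.61722834234575), np.float64(117.8478919883852), np.float64(168.5370233628913)]
cad [[ 588.6 -118.8   55. ]
 [ 579.9 -216.2   55. ]
 [ 429.5 -202.3   55. ]
 [ 438.  -106.6   55. ]] [ 509. -161.   55.] [np.float64(151.070082639934), np.float64(97.79770239437345), np.float64(150.98864139644715), np.float64(96.11158440295567)]
[np.float64(-4.635708703290808), np.float64(-5.27530760077166)]
socket [ 464.2 -157.1   55. ]
[[-0.   0.2 -1. ]
 [ 0.  -1.  -0.2]
 [-1.  -0.  -0. ]]
```

```bash
python3 - <<'E'
from h import *
np.set_printoptions(precision=3,suppress=True)
print(tri([('top',(618,347),None),('wrist',(323,30),None)]))
s=state();R=Ro.from_euler('xyz',s['tcp_rot']).as_matrix()
print(R,s['eef_pos'])
tgt=np.array([463.4,-158.5,214]);print(R.T@(tgt-s['eef_pos'])/50)
b=np.array([537.6,158.,0])-np.array([463.4,-158.5,0]);print(R.T@b/50)
E
```

```text
(array([ 301.072, -578.98 ,   14.453]), [0.8917619198143555, 0.8917619198144043])
[[-0.     0.246 -0.969]
 [ 0.001 -0.969 -0.246]
 [-1.    -0.001 -0.   ]] [ 153.906 -605.557  214.206]
[ 0.011 -7.141 -8.201]
[ 0.005 -5.77  -2.997]
```

Emit:
step_arm(steps=[[0,-0.25,-0.3,0],[0,-0.5,-0.6,0],[0,-0.5,-0.6,0],[0,-0.5,-0.6,0],[0,-0.5,-0.6,0],[0,-0.5,-0.6,0],[0,-0.5,-0.6,0],[0,-0.5,-0.6,0],[0,-0.5,-0.6,0],[0,-0.5,-0.6,0],[0,-0.5,-0.6,0],[0,-0.5,-0.6,0],[0,-0.5,-0.5,0],[0,-0.5,-0.5,0],[0,-0.39,-0.3,0],[0,0,0,0]], jaw=0)

```text
t: 2.15
eef_pos: [463.3, -156.8, 214.7]
tcp_rot: [-1.069, 1.571, 2.324]
ft_force: [0.3, -0.2, 0.1]
opening: 0.998
```

```bash
python3 - <<'E'
from h import *
np.set_printoptions(precision=3,suppress=True)
s=state();print(s['t'],s['eef_pos'],s['tcp_rot'],s['qvel'],s['ft_force'])
save('w1',read_camera('wrist'))
R=Ro.from_euler('xyz',s['tcp_rot']).as_matrix()
print(R.T@(np.array([463.4,-158.5,111])-s['eef_pos'])/50, proj('wrist',(463.4,-158.5,155),s),proj('wrist',(463.4,-158.5,55),s))
E
```

```text
2.15 [ 463.284 -156.791  214.657] [-1.069  1.571  2.324] [-0.043  0.004 -0.004 -0.007 -0.001 -0.03 ] [ 0.258 -0.24   0.132]
[2.073 0.034 0.006] [313.793 220.397] [313.07  188.485]
```

View pics/w1.png

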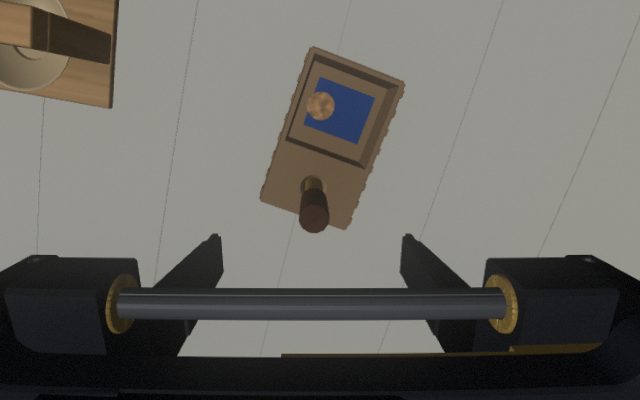

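Emit:
step_arm(steps=[[0.2,0.03,0,0],[0.3,0,0,0],[0.35,0,0,0],[0.35,0,0,0],[0.35,0,0,0],[0.3,0,0,0],[0.22,0,0,0],[0,0,0,0],[0,0,0,0]], jaw=0)

```text
t: 3.32
eef_pos: [463.8, -160.5, 111.4]
tcp_rot: [2.257, 1.57, -0.636]
ft_force: [0.1, -0.0, 0.0]
opening: 0.996
```

```bash
python3 - <<'E'
from h import *
np.set_printoptions(precision=3,suppress=True)
s=state();print(s['t'],s['eef_pos'],s['tcp_rot'],s['ft_force'])
save('w2',read_camera('wrist'))
E
```

```text
3.325 [ 463.845 -160.545  111.378] [ 2.257  1.57  -0.636] [ 0.119 -0.021  0.003]
```

View pics/w2.png

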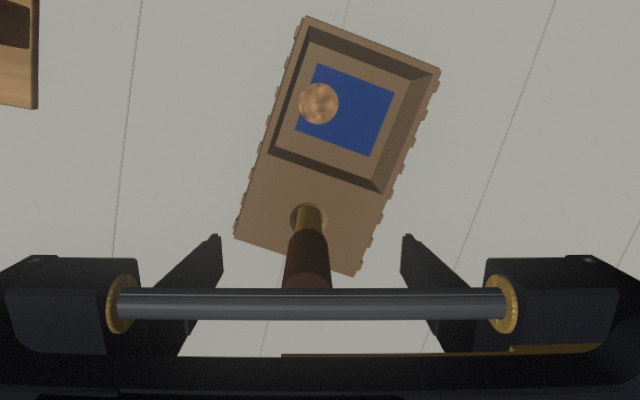

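Emit:
step_arm(steps=[[0,-0.04,0,0],[0,0,0,0],[0,0,0,0],[0,0,0,0],[0,0,0,0],[0,0,0,0],[0,0,0,0],[0,0,0,0],[0,0,0,0],[0,0,0,0]], jaw=1)

```text
t: 4.62
eef_pos: [463.3, -158.3, 111.1]
tcp_rot: [1.535, 1.571, -1.357]
ft_force: [0.2, -0.2, -0.6]
opening: 0.228
```

```bash
python3 - <<'E'
from h import *
np.set_printoptions(precision=3,suppress=True)
s=state();print(s['t'],s['eef_pos'],s['tcp_rot'],s['ft_force'],s['opening'])
E
```

```text
4.625 [ 463.283 -158.348  111.115] [ 1.535  1.571 -1.357] [ 0.154 -0.245 -0.598] 0.2283024344757656
```

Emit:
step_arm(steps=[[-0.1,0,0,0],[-0.2,0,0,0],[-0.3,0,0,0],[-0.4,0,0,0],[-0.4,0,0,0],[-0.4,0,0,0],[-0.4,0,0,0],[-0.4,0,0,0],[-0.4,0,0,0],[-0.4,0,0,0],[-0.3,0,0,0],[-0.2,0,0,0],[-0.1,0,0,0],[0,0,0,0],[0,0,0,0]], jaw=1)

```text
t: 6.5
eef_pos: [463.1, -158.2, 310.6]
tcp_rot: [-0.651, 1.57, 2.74]
ft_force: [0.2, -0.6, -0.6]
opening: 0.226
```

```bash
python3 - <<'E'
from h import *
np.set_printoptions(precision=3,suppress=True)
s=state();print(s['t'],s['eef_pos'],s['tcp_rot'],s['ft_force'],s['opening'])
R=Ro.from_euler('xyz',s['tcp_rot']).as_matrix();print(R)
w=read_camera('wrist');t=read_camera('top');d=read_camera('side')
save('w3',w);save('t3',t);save('s3',d)
print(proj('side',s['eef_pos']+[0,0,-106],s),proj('side',s['eef_pos'],s))
print(R.T@(np.array([537.6,158.2,0])-np.r_[s['eef_pos'][:2],0])/50)
E
```

```text
6.5 [ 463.124 -158.247  310.606] [-0.651  1.57   2.74 ] [ 0.221 -0.555 -0.599] 0.2262393336873938
[[-0.001  0.246 -0.969]
 [ 0.    -0.969 -0.246]
 [-1.    -0.001  0.001]]
[270.39  224.031] [266.072 164.183]
[ 0.001 -5.767 -3.002]
```

View pics/w3.png

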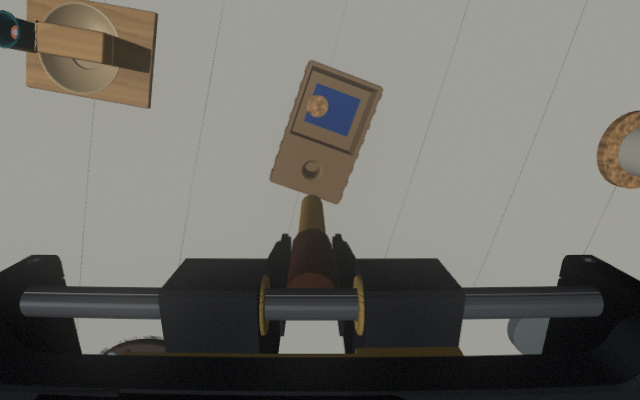

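View pics/s3.png

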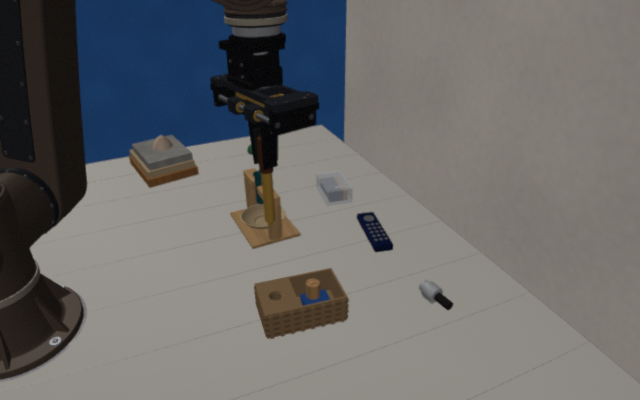

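```bash
python3 - <<'E'
import cv2,numpy as np
def cr(n,x,y,w,h,f): 
    im=cv2.imread(f'pics/{n}.png'); return cv2.convertScaleAbs(cv2.resize(im[y:y+h,x:x+w],None,fx=f,fy=f,interpolation=cv2.INTER_CUBIC),alpha=1.6)
a=cr('s3',250,165,40,65,6);b=cr('s3',255,280,40,30,6);c=cr('w3',285,150,60,65,6);
H=400;o=np.zeros((590,790,3),np.uint8)
o[:390,:240]=a;o[400:580,:240]=b;o[:390,250:610]=c;
t=cr('t3',380,250,50,30,7);o[395:395+190,250:250+350]=t[:190]
cv2.imwrite('pics/m3.png',o)
E
```

```text
(no output)
```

View pics/m3.png

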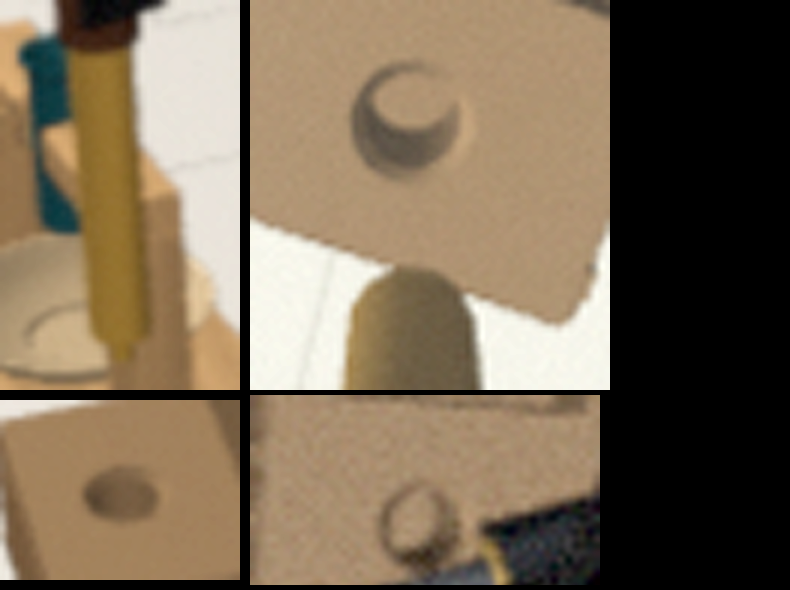

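View pics/t3.png

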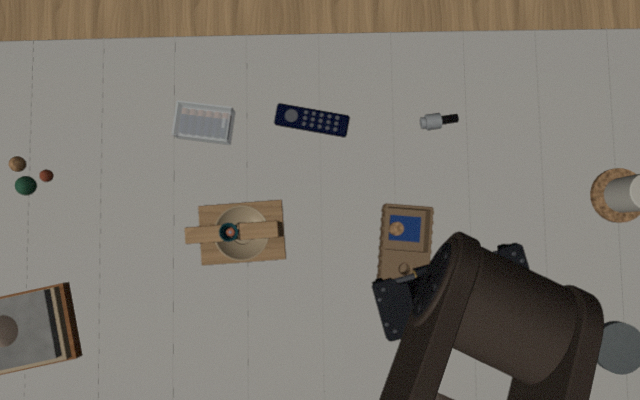

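```bash
python3 - <<'E'
from h import *
np.set_printoptions(precision=2,suppress=True)
s=state()
for n,p in (('wrist',(311.6,169.6)),('side',(274.8,295.3)),('top',(403.6,268.2))): print(n,onz(n,p,55,s))
print(tri([('wrist',(311.6,169.6),s),('side',(274.8,295.3),None),('top',(403.6,268.2),None)]))
print(proj('side',(463.1,-158.3,204.6)), 'y-slope', proj('side',(468.1,-158.3,204.6)))
E
```

```text
wrist [ 464.98 -158.12   55.  ]
side [ 461.21 -158.57   55.  ]
top [ 464.15 -156.41   55.  ]
(array([ 463.47, -157.14,   52.86]), [1.5725168504383156, 1.8109482606228864, 0.6617282350911241])
[270.39 224.05] y-slope [273.33 223.38]
```

Emit:
step_arm(steps=[[0,-0.1,-0.05,0],[0,-0.2,-0.1,0],[0,-0.4,-0.2,0],[0,-0.4,-0.2,0],[0,-0.4,-0.2,0],[0,-0.4,-0.2,0],[0,-0.4,-0.2,0],[0,-0.4,-0.2,0],[0,-0.4,-0.2,0],[0,-0.4,-0.2,0],[0,-0.4,-0.2,0],[0,-0.4,-0.2,0],[0,-0.4,-0.2,0],[0,-0.4,-0.2,0],[0,-0.37,-0.25,0],[0,-0.2,-0.15,0],[0,-0.1,-0.05,0],[0,0,0,0],[0,0,0,0],[0,0,0,0]], jaw=1)

```text
t: 9.15
eef_pos: [537.6, 157.8, 311.2]
tcp_rot: [2.205, 1.571, -0.688]
ft_force: [0.3, 0.7, -0.6]
opening: 0.228
```

```bash
python3 - <<'E'
from h import *
np.set_printoptions(precision=3,suppress=True)
s=state();print(s['t'],s['eef_pos'],s['tcp_rot'],s['ft_force'],s['moment'],s['opening'])
R=Ro.from_euler('xyz',s['tcp_rot']).as_matrix();print(R)
w=read_camera('wrist');d=read_camera('side')
save('w4',w);save('s4',d)
print(proj('side',s['eef_pos']+[0,0,-106],s),proj('wrist',(537.6,158.2,140),s),proj('side',(537.6,158.2,140),s))
for n,im,(x,y,ww,h) in (('w4c',w,(240,120,140,160)),('s4c',d,(220,110,80,110))):
    save(n,cv2.convertScaleAbs(cv2.resize(im[y:y+h,x:x+ww],None,fx=5,fy=5,interpolation=cv2.INTER_CUBIC)[:600],alpha=1.6))
print(R.T@(np.array([537.6,158.2,0])-np.r_[s['eef_pos'][:2],0])/50)
E
```

```text
9.15 [537.577 157.788 311.219] [ 2.205  1.571 -0.688] [ 0.298  0.674 -0.601] [-0.042 -0.002  0.039] 0.22773004996570176
[[ 0.     0.246 -0.969]
 [-0.    -0.969 -0.246]
 [-1.     0.    -0.   ]]
[258.074 146.694] [310.889 185.543] [260.094 173.104]
[-0.    -0.008 -0.002]
```

View pics/w4c.png

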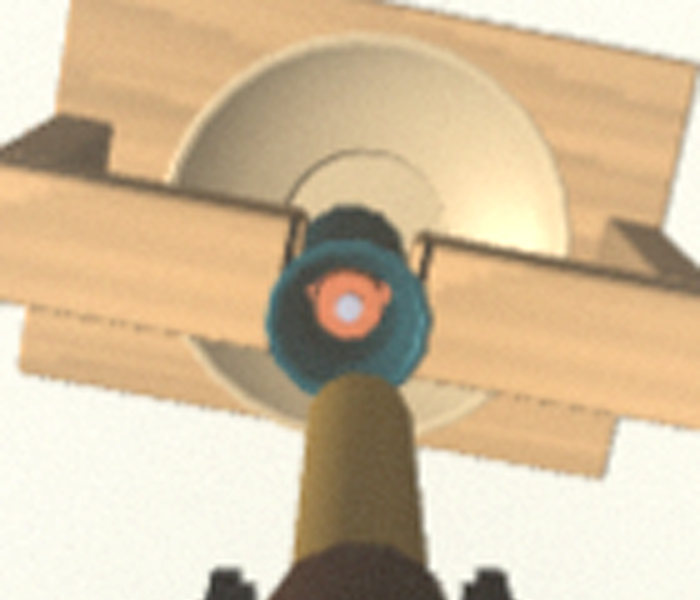

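View pics/s4c.png

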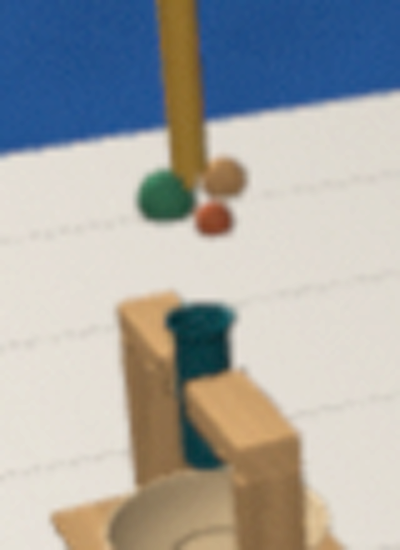

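```bash
python3 - <<'E'
from h import *
np.set_printoptions(precision=2,suppress=True)
s=state();R=Ro.from_euler('xyz',s['tcp_rot']).as_matrix()
p=(309.6,183.0); P=onz('wrist',p,140,s);print(P,R.T@(P-s['eef_pos']))
ms=((201-0)/5+220-.4,(320)/5+110-.4);print(ms,onz('side',ms,140))
print(tri([('wrist',p,s),('side',ms,None),('top',(228.6,231.6),None)]))
# battery nub in wrist & top -> z
nb=(348.5/5+240-.4,306/5+120-.4); nt=(349/7+180-.43,295/7+190-.43)
print(tri([('wrist',nb,s),('top',nt,None)]))
for z in (122,126,130):print(onz('wrist',nb,z,s),onz('top',nt,z))
E
```

```text
[539.84 160.22 140.  ] [171.19  -1.71  -2.71]
(259.8, 173.6) [536.23 156.   140.  ]
(array([538.26, 159.57, 137.55]), [1.1818311251727007, 1.1447670615604997, 1.0208623201137852])
(array([538.14, 160.28, 121.17]), [0.0928733572895573, 0.0928733572895066])
[538.37 160.26 122.  ] [538.06 160.17 122.  ]
[539.17 160.43 126.  ] [538.03 159.38 126.  ]
[539.96 160.61 130.  ] [538.   158.58 130.  ]
```

Emit:
step_arm(steps=[[0.1,-0.017,-0.015,0],[0.2,0,0,0],[0.25,0,0,0],[0.25,0,0,0],[0.2,0,0,0],[0.1,0,0,0],[0,0,0,0],[0,0,0,0]], jaw=1)

```text
t: 10.25
eef_pos: [538.3, 159.3, 256.4]
tcp_rot: [2.922, 1.57, 0.029]
ft_force: [0.6, -0.5, -0.5]
opening: 0.228
```

```bash
python3 - <<'E'
from h import *
np.set_printoptions(precision=3,suppress=True)
s=state();print(s['t'],s['eef_pos'],s['tcp_rot'],s['ft_force'],s['moment'],s['opening'])
w=read_camera('wrist');d=read_camera('side');t=read_camera('top')
save('w5',w);save('s5',d);save('t5',t)
o=np.zeros((600,790,3),np.uint8)
c=lambda im,x,y,ww,h,f:cv2.convertScaleAbs(cv2.resize(im[y:y+h,x:x+ww],None,fx=f,fy=f,interpolation=cv2.INTER_CUBIC),alpha=1.6)
o[:480,:400]=c(w,265,140,100,120,4)[:480,:400]
o[:560,410:770]=c(d,240,140,45,70,8)
save('m5',o)
print(proj('wrist',s['eef_pos']+[0,0,-106],s),proj('wrist',s['eef_pos']+[0,0,-98],s))
print(proj('side',s['eef_pos']+[0,0,-106],s))
E
```

```text
10.25 [538.3   159.283 256.449] [2.922 1.57  0.029] [ 0.574 -0.531 -0.536] [-0.009  0.003  0.011] 0.22828963519594667
[311.31  202.631] [311.314 205.231]
[259.925 168.726]
```

View pics/m5.png

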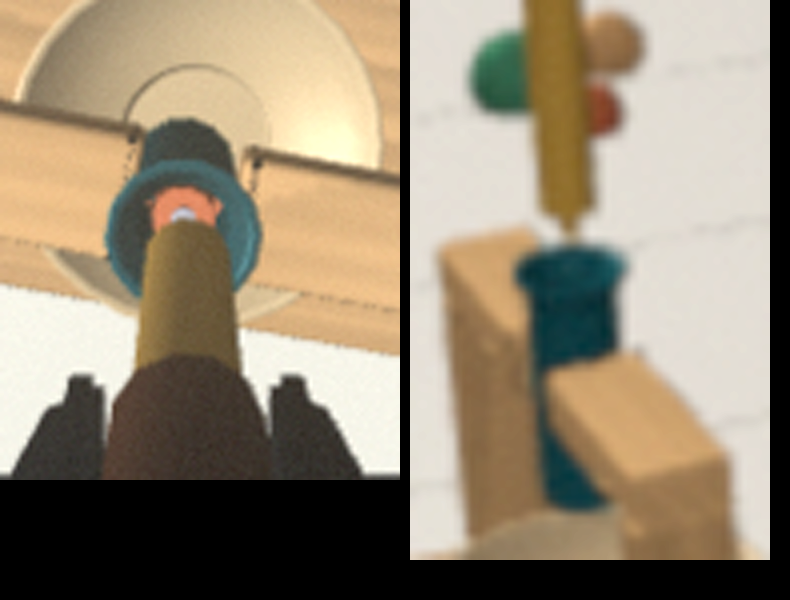

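Emit:
step_arm(steps=[[0,-0.015,-0.008,0],[0.06,0,0,0],[0.08,0,0,0],[0.08,0,0,0],[0.06,0,0,0],[0,0,0,0],[0,0,0,0]], jaw=1)

```text
t: 11.28
eef_pos: [538.4, 160.1, 242.2]
tcp_rot: [2.684, 1.571, -0.209]
ft_force: [-0.3, -0.0, -0.6]
opening: 0.225
```

```bash
python3 - <<'E'
from h import *
np.set_printoptions(precision=3,suppress=True)
s=state();print(s['t'],s['eef_pos'],s['tcp_rot'],s['ft_force'],s['moment'],s['opening'])
w=read_camera('wrist');d=read_camera('side')
save('w6',w);save('s6',d)
o=np.zeros((600,790,3),np.uint8)
c=lambda im,x,y,ww,h,f:cv2.convertScaleAbs(cv2.resize(im[y:y+h,x:x+ww],None,fx=f,fy=f,interpolation=cv2.INTER_CUBIC),alpha=1.6)
o[:480,:400]=c(w,265,140,100,120,4)[:480,:400]
o[:560,410:770]=c(d,240,140,45,70,8)
save('m6',o)
E
```

```text
11.275 [538.399 160.078 242.19 ] [ 2.684  1.571 -0.209] [-0.323 -0.    -0.578] [-0.041  0.062 -0.013] 0.22455811459962668
```

View pics/m6.png

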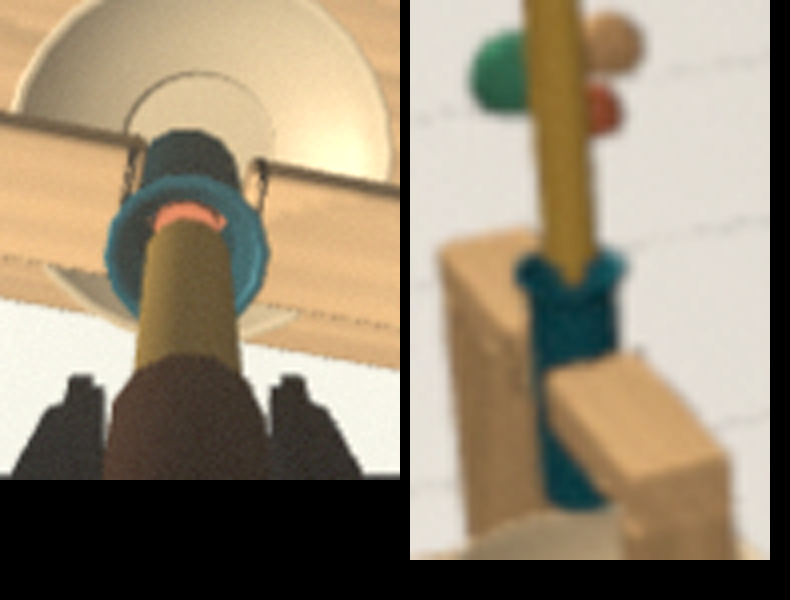

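Emit:
step_arm(steps=[[0.03,0,0,0],[0.03,0,0,0],[0.03,0,0,0],[0,0,0,0]])

```text
t: 11.88
eef_pos: [538.3, 160.1, 237.4]
tcp_rot: [0.205, 1.57, -2.688]
ft_force: [-0.6, -1.0, -0.6]
opening: 0.224
```

Emit:
step_arm(steps=[[0.02,0,0,0],[0.02,0,0,0],[0,0,0,0]])

```text
t: 12.25
eef_pos: [538.3, 160.1, 235.5]
tcp_rot: [0.58, 1.571, -2.313]
ft_force: [0.2, 0.3, -0.6]
opening: 0.225
```

Tip about 129.5; no contact yet. Continuing.

Emit:
step_arm(steps=[[0.02,0,0,0],[0.02,0,0,0],[0,0,0,0]])

```text
t: 12.62
eef_pos: [538.3, 160.1, 233.5]
tcp_rot: [0.71, 1.571, -2.183]
ft_force: [0.2, 1.2, -0.2]
opening: 0.227
```

Emit:
step_arm(steps=[[0.02,0,0,0],[0.02,0,0,0],[0,0,0,0]])

```text
t: 13.0
eef_pos: [538.3, 160.1, 231.5]
tcp_rot: [0.346, 1.571, -2.547]
ft_force: [0.1, -0.0, -0.2]
opening: 0.224
```

Emit:
step_arm(steps=[[0.02,0,0,0],[0.02,0,0,0],[0,0,0,0]])

```text
t: 13.38
eef_pos: [539.1, 160.2, 230.8]
tcp_rot: [3.012, 1.568, 0.119]
ft_force: [-0.3, 1.2, 8.2]
opening: 0.226
```

Emit:
step_arm(steps=[[0.02,0,0,0],[0.02,0,0,0],[0,0,0,0]])

```text
t: 13.75
eef_pos: [539.6, 160.2, 229.6]
tcp_rot: [3.024, 1.566, 0.131]
ft_force: [-0.1, -0.1, 13.8]
opening: 0.227
```

Emit:
step_arm(steps=[[0.01,0,0,0],[0.01,0,0,0],[0,0,0,0]])

```text
t: 14.12
eef_pos: [539.8, 160.3, 229.3]
tcp_rot: [3.033, 1.565, 0.14]
ft_force: [-0.8, 0.0, 20.7]
opening: 0.225
```

```bash
python3 - <<'E'
from h import *
np.set_printoptions(precision=3,suppress=True)
s=state();print(s['t'],s['eef_pos'],s['tcp_rot'],s['ft_force'],s['moment'],s['opening'])
d=read_camera('side')
save('s7',cv2.convertScaleAbs(cv2.resize(d[100:200,235:295],None,fx=6,fy=6,interpolation=cv2.INTER_CUBIC),alpha=1.6))
E
```

```text
14.125 [539.808 160.291 229.298] [3.033 1.565 0.14 ] [-0.751  0.023 20.696] [-0.1    0.228  0.013] 0.2252680674742503
```

View pics/s7.png

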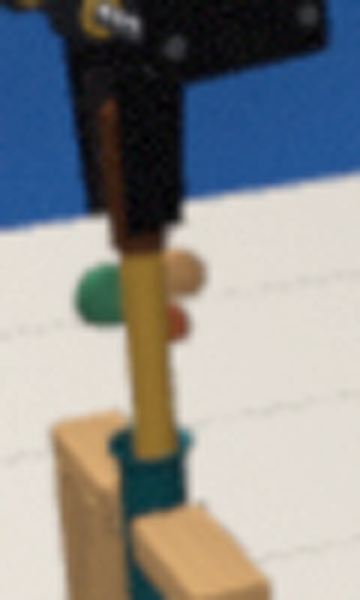

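Emit:
step_arm(steps=[[-0.06,0,0,0],[-0.06,0,0,0],[0,0,0,0],[0,0,0,0]])

```text
t: 14.68
eef_pos: [538.2, 160.0, 232.3]
tcp_rot: [0.08, 1.57, -2.812]
ft_force: [0.8, -0.2, -1.5]
opening: 0.226
```

```bash
python3 - <<'E'
from h import *
np.set_printoptions(precision=3,suppress=True)
s=state();print(s['t'],s['eef_pos'],s['tcp_rot'],s['ft_force'],s['moment'],s['opening'])
w=read_camera('wrist');d=read_camera('side')
save('w8',w);save('s8',d)
o=np.zeros((600,790,3),np.uint8)
c=lambda im,x,y,ww,h,f:cv2.convertScaleAbs(cv2.resize(im[y:y+h,x:x+ww],None,fx=f,fy=f,interpolation=cv2.INTER_CUBIC),alpha=1.6)
o[:480,:400]=c(w,265,140,100,120,4)[:480,:400]
o[:560,410:770]=c(d,240,140,45,70,8)
save('m8',o)
E
```

```text
14.675 [538.24  160.036 232.316] [ 0.08   1.57  -2.812] [ 0.823 -0.24  -1.479] [-0.006  0.04  -0.007] 0.2257544806333536
```

View pics/m8.png

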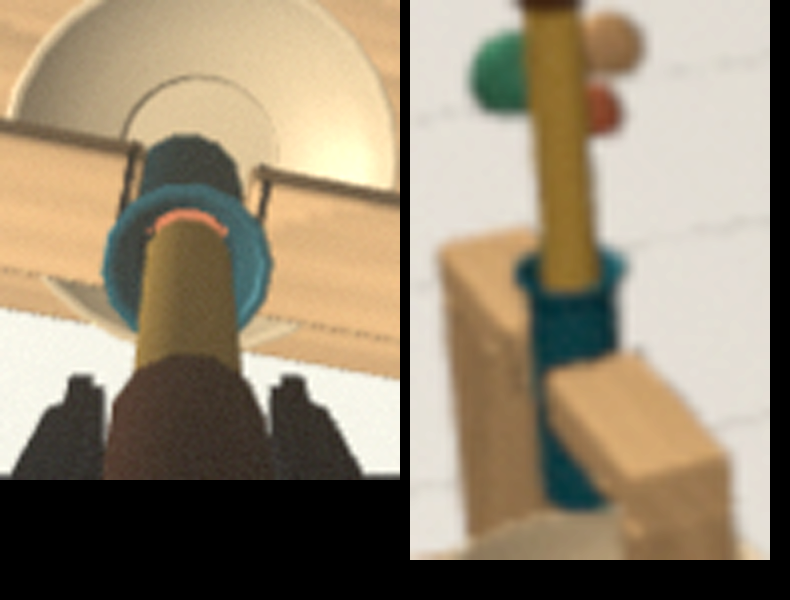

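Emit:
step_arm(steps=[[0.02,0,0,0],[0.02,0,0,0],[0.02,0,0,0],[0.01,0,0,0],[0.01,0,0,0],[0,0,0,0]])

```text
t: 15.52
eef_pos: [539.1, 160.1, 229.7]
tcp_rot: [3.0, 1.568, 0.107]
ft_force: [0.4, 0.4, 8.0]
opening: 0.228
```

```bash
python3 - <<'E'
from h import *
np.set_printoptions(precision=3,suppress=True)
s=state();print(s['t'],s['eef_pos'],s['ft_force'],s['moment'],s['qvel'])
E
```

```text
15.525 [539.075 160.148 229.703] [0.396 0.41  7.98 ] [-0.051 -0.106  0.026] [ 0.002  0.    -0.     0.    -0.    -0.   ]
```

Emit:
step_arm(steps=[[0,0,0,0],[0,0,0,0],[0,0,0,0]])

```text
t: 15.9
eef_pos: [539.0, 160.2, 229.7]
tcp_rot: [3.008, 1.568, 0.115]
ft_force: [-0.3, -0.1, 8.9]
opening: 0.225
```

```bash
python3 - <<'E'
from h import *
np.set_printoptions(precision=3,suppress=True)
s=state();print(s['t'],s['eef_pos'],s['ft_force'],s['moment'],s['qvel'],s['tau'])
E
```

```text
15.9 [539.042 160.192 229.7  ] [-0.333 -0.12   8.871] [-0.046 -0.044  0.066] [ 0.    -0.002  0.001 -0.001 -0.001 -0.001] [  0.099 -49.116 -22.607   0.093  -0.032  -0.   ]
```

Emit:
step_arm(steps=[[0.01,0,0,0],[0.01,0,0,0],[0,0,0,0],[0,0,0,0]])

```text
t: 16.4
eef_pos: [539.3, 160.2, 229.4]
tcp_rot: [3.017, 1.567, 0.124]
ft_force: [-0.2, 0.5, 13.6]
opening: 0.229
```

```bash
python3 - <<'E'
from h import *
np.set_printoptions(precision=3,suppress=True)
s=state();print(s['t'],s['eef_pos'],s['ft_force'],s['moment'])
E
```

```text
16.4 [539.336 160.206 229.397] [-0.231  0.478 13.614] [-0.062  0.092 -0.005]
```

Emit:
step_arm(steps=[[0.01,0,0,0],[0,0,0,0],[0,0,0,0],[0,0,0,0]])

```text
t: 16.9
eef_pos: [539.4, 160.2, 229.2]
tcp_rot: [3.032, 1.566, 0.139]
ft_force: [-0.8, -0.7, 16.1]
opening: 0.224
```

```bash
python3 - <<'E'
from h import *
np.set_printoptions(precision=3,suppress=True)
s=state();print(s['t'],s['eef_pos'],s['ft_force'],s['moment'])
E
```

```text
16.9 [539.44  160.239 229.246] [-0.788 -0.656 16.099] [-0.126  0.253  0.011]
```

Emit:
step_arm(steps=[[-0.04,0,0,0],[-0.02,0,0.024,0],[0.02,0,0,0],[0.02,0,0,0],[0.02,0,0,0],[0,0,0,0],[0,0,0,0]])

```text
t: 17.77
eef_pos: [538.1, 159.9, 228.4]
tcp_rot: [3.025, 1.567, 0.132]
ft_force: [0.6, 0.6, 11.4]
opening: 0.223
```

```bash
python3 - <<'E'
from h import *
np.set_printoptions(precision=3,suppress=True)
s=state();print(s['t'],s['eef_pos'],s['ft_force'],s['moment'])
w=read_camera('wrist');d=read_camera('side')
save('w9',w);save('s9',d)
o=np.zeros((600,790,3),np.uint8)
c=lambda im,x,y,ww,h,f:cv2.convertScaleAbs(cv2.resize(im[y:y+h,x:x+ww],None,fx=f,fy=f,interpolation=cv2.INTER_CUBIC),alpha=1.6)
o[:480,:400]=c(w,265,140,100,120,4)[:480,:400]
o[:560,410:770]=c(d,240,140,45,70,8)
save('m9',o)
E
```

```text
17.775 [538.14  159.909 228.373] [ 0.643  0.647 11.45 ] [ 0.066 -0.2   -0.009]
```

View pics/m9.png

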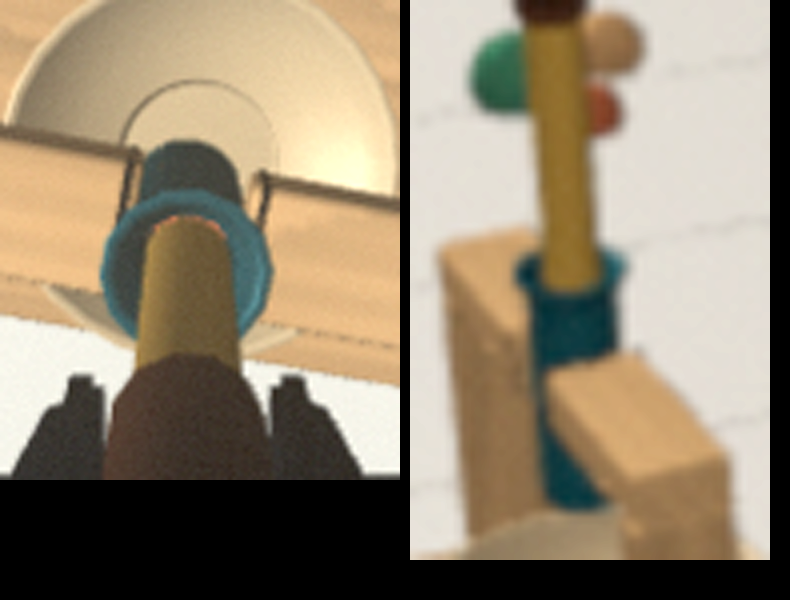

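Emit:
step_arm(steps=[[0.01,0,0,0],[0.01,0,0,0],[0,0,0,0]])

```text
t: 18.25
eef_pos: [538.1, 159.9, 227.3]
tcp_rot: [3.029, 1.567, 0.136]
ft_force: [1.2, -0.0, 10.8]
opening: 0.222
```

```bash
python3 - <<'E'
from h import *
np.set_printoptions(precision=3,suppress=True)
s=state();print(s['t'],s['eef_pos'],s['ft_force'],s['moment'])
E
```

```text
18.25 [538.097 159.911 227.311] [ 1.215 -0.025 10.822] [ 0.001 -0.209  0.026]
```

Emit:
step_arm(steps=[[0.01,0,0,0],[0,0,0,0],[0,0,0,0]])

```text
t: 18.62
eef_pos: [538.3, 160.0, 227.1]
tcp_rot: [3.039, 1.567, 0.146]
ft_force: [-0.2, 0.2, 12.7]
opening: 0.225
```

```bash
python3 - <<'E'
from h import *
np.set_printoptions(precision=3,suppress=True)
s=state();print(s['t'],s['eef_pos'],s['ft_force'],s['moment'])
E
```

```text
18.625 [538.278 159.951 227.078] [-0.23   0.185 12.737] [ 0.043 -0.183  0.012]
```

Emit:
step_arm(steps=[[0.015,0,0,0],[0.015,0,0,0],[0.01,0,0,0],[0,0,0,0]])

```text
t: 19.12
eef_pos: [538.1, 160.0, 224.9]
tcp_rot: [3.049, 1.567, 0.156]
ft_force: [0.2, 0.4, 11.6]
opening: 0.227
```

```bash
python3 - <<'E'
from h import *
np.set_printoptions(precision=3,suppress=True)
s=state();print(s['t'],s['eef_pos'],s['ft_force'],s['moment'])
E
```

```text
19.125 [538.138 159.96  224.901] [ 0.194  0.391 11.571] [ 0.07  -0.096  0.018]
```

Emit:
step_arm(steps=[[0.015,0,0,0],[0.015,0,0,0],[0.01,0,0,0],[0,0,0,0]])

```text
t: 19.62
eef_pos: [538.0, 160.0, 222.7]
tcp_rot: [3.068, 1.568, 0.175]
ft_force: [-0.5, 0.8, 10.2]
opening: 0.225
```

```bash
python3 - <<'E'
from h import *
np.set_printoptions(precision=3,suppress=True)
s=state();print(s['t'],s['eef_pos'],s['ft_force'],s['moment'])
E
```

```text
19.625 [537.967 159.96  222.748] [-0.487  0.806 10.242] [ 0.091 -0.076 -0.013]
```

Emit:
step_arm(steps=[[0.015,0,0,0],[0.015,0,0,0],[0.01,0,0,0],[0,0,0,0]])

```text
t: 20.12
eef_pos: [537.9, 159.9, 220.7]
tcp_rot: [3.055, 1.568, 0.162]
ft_force: [1.0, 1.9, 9.5]
opening: 0.228
```

Emit:
step_arm(steps=[[0.01,0,0,0],[0.01,0,0,0],[0,0,0,0]])

```text
t: 20.5
eef_pos: [538.1, 160.0, 220.1]
tcp_rot: [3.07, 1.567, 0.177]
ft_force: [-0.2, 0.9, 14.2]
opening: 0.225
```

Emit:
step_arm(steps=[[0.01,0,0,0],[0.01,0,0,0],[0,0,0,0]])

```text
t: 20.88
eef_pos: [538.1, 160.0, 219.1]
tcp_rot: [3.078, 1.567, 0.185]
ft_force: [-0.2, 1.0, 12.9]
opening: 0.222
```

Emit:
step_arm(steps=[[0.01,0,0,0],[0.01,0,0,0],[0,0,0,0]])

```text
t: 21.25
eef_pos: [538.0, 160.0, 217.9]
tcp_rot: [3.092, 1.568, 0.2]
ft_force: [0.3, 0.9, 14.2]
opening: 0.227
```

Emit:
step_arm(steps=[[0.01,0,0,0],[0.01,0,0,0],[0,0,0,0]])

```text
t: 21.62
eef_pos: [537.9, 160.0, 216.8]
tcp_rot: [3.089, 1.568, 0.196]
ft_force: [-1.0, 0.4, 12.7]
opening: 0.227
```

Emit:
step_arm(steps=[[0.01,0,0,0],[0.01,0,0,0],[0,0,0,0]])

```text
t: 22.0
eef_pos: [537.9, 160.0, 215.7]
tcp_rot: [3.088, 1.568, 0.195]
ft_force: [-0.2, 0.2, 11.4]
opening: 0.224
```

Emit:
step_arm(steps=[[0.01,0,0,0],[0.01,0,0,0],[0,0,0,0]])

```text
t: 22.38
eef_pos: [537.8, 160.0, 214.7]
tcp_rot: [3.1, 1.568, 0.207]
ft_force: [-0.5, 0.2, 12.6]
opening: 0.226
```

Emit:
step_arm(steps=[[0.01,0,0,0],[0.01,0,0,0],[0,0,0,0]])

```text
t: 22.75
eef_pos: [537.8, 159.9, 213.6]
tcp_rot: [3.062, 1.568, 0.169]
ft_force: [-0.3, 1.4, 10.8]
opening: 0.223
```

Emit:
step_arm(steps=[[0.01,0,0,0],[0.01,0,0,0],[0,0,0,0]])

```text
t: 23.12
eef_pos: [537.7, 159.9, 212.6]
tcp_rot: [3.061, 1.569, 0.168]
ft_force: [-1.2, 1.2, 9.9]
opening: 0.228
```

Emit:
step_arm(steps=[[0.01,0,0,0],[0.01,0,0,0],[0,0,0,0]])

```text
t: 23.5
eef_pos: [537.8, 159.8, 211.8]
tcp_rot: [2.934, 1.568, 0.041]
ft_force: [-1.1, -1.3, 11.9]
opening: 0.226
```

Emit:
step_arm(steps=[[0.01,0,0,0],[0.01,0,0,0],[0,0,0,0]])

```text
t: 23.88
eef_pos: [537.8, 159.8, 210.7]
tcp_rot: [2.943, 1.568, 0.05]
ft_force: [-0.9, -0.3, 12.1]
opening: 0.225
```

Emit:
step_arm(steps=[[0.01,0,0,0],[0.01,0,0,0],[0,0,0,0]])

```text
t: 24.25
eef_pos: [537.8, 159.8, 209.7]
tcp_rot: [2.976, 1.569, 0.083]
ft_force: [-0.8, 0.3, 11.5]
opening: 0.227
```

Emit:
step_arm(steps=[[0.01,0,0,0],[0.01,0,0,0],[0,0,0,0]])

```text
t: 24.62
eef_pos: [537.8, 160.0, 208.9]
tcp_rot: [3.083, 1.568, 0.191]
ft_force: [-1.9, -0.1, 14.1]
opening: 0.227
```

Emit:
step_arm(steps=[[0.01,0,0,0],[0.01,0,0,0],[0,0,0,0]])

```text
t: 25.0
eef_pos: [537.7, 159.9, 207.8]
tcp_rot: [3.096, 1.568, 0.203]
ft_force: [-1.5, -0.1, 12.7]
opening: 0.226
```

Emit:
step_arm(steps=[[0.01,0,0,0],[0.01,0,0,0],[0,0,0,0]])

```text
t: 25.38
eef_pos: [537.7, 159.9, 206.8]
tcp_rot: [3.088, 1.569, 0.196]
ft_force: [-1.5, 0.3, 12.2]
opening: 0.223
```

Emit:
step_arm(steps=[[0.01,0,0,0],[0.01,0,0,0],[0,0,0,0]])

```text
t: 25.75
eef_pos: [537.7, 159.9, 205.7]
tcp_rot: [3.066, 1.569, 0.174]
ft_force: [-1.3, 0.5, 12.6]
opening: 0.225
```

Emit:
step_arm(steps=[[0.01,0,0,0],[0.01,0,0,0],[0,0,0,0]])

```text
t: 26.12
eef_pos: [537.7, 159.9, 204.9]
tcp_rot: [2.997, 1.568, 0.104]
ft_force: [-1.5, 0.1, 13.6]
opening: 0.225
```

Emit:
step_arm(steps=[[0.01,0,0,0],[0.01,0,0,0],[0,0,0,0]])

```text
t: 26.5
eef_pos: [537.7, 159.8, 203.9]
tcp_rot: [2.996, 1.569, 0.103]
ft_force: [-2.3, -0.6, 13.3]
opening: 0.226
```

Emit:
step_arm(steps=[[0.01,0,0,0],[0.01,0,0,0],[0,0,0,0]])

```text
t: 26.88
eef_pos: [537.7, 159.8, 202.8]
tcp_rot: [3.004, 1.569, 0.111]
ft_force: [-1.9, -0.4, 12.5]
opening: 0.226
```

Emit:
step_arm(steps=[[0.01,0,0,0],[0.01,0,0,0],[0,0,0,0]])

```text
t: 27.25
eef_pos: [537.7, 159.9, 201.7]
tcp_rot: [3.0, 1.569, 0.107]
ft_force: [-0.4, 0.1, 11.7]
opening: 0.228
```

Emit:
step_arm(steps=[[0.01,0,0,0],[0.01,0,0,0],[0,0,0,0]])

```text
t: 27.62
eef_pos: [537.7, 159.9, 200.7]
tcp_rot: [2.991, 1.569, 0.099]
ft_force: [-1.0, -0.8, 11.9]
opening: 0.228
```

Emit:
step_arm(steps=[[0.01,0,0,0],[0.01,0,0,0],[0,0,0,0]])

```text
t: 28.0
eef_pos: [537.7, 159.9, 199.6]
tcp_rot: [3.007, 1.569, 0.114]
ft_force: [-1.0, 0.0, 10.4]
opening: 0.226
```

Emit:
step_arm(steps=[[0.01,0,0,0],[0.01,0,0,0],[0,0,0,0]])

```text
t: 28.38
eef_pos: [537.8, 159.8, 198.5]
tcp_rot: [2.978, 1.568, 0.085]
ft_force: [0.2, -0.8, 9.2]
opening: 0.223
```

Emit:
step_arm(steps=[[0.01,0,0,0],[0.01,0,0,0],[0,0,0,0]])

```text
t: 28.75
eef_pos: [537.8, 159.8, 197.2]
tcp_rot: [2.93, 1.569, 0.037]
ft_force: [0.0, -0.0, -1.1]
opening: 0.228
```

```bash
python3 - <<'E'
from h import *
np.set_printoptions(precision=3,suppress=True)
s=state();print(s['t'],s['eef_pos'],s['ft_force'],s['moment'])
w=read_camera('wrist');d=read_camera('side')
o=np.zeros((600,800,3),np.uint8)
c=lambda im,x,y,ww,h,f:cv2.convertScaleAbs(cv2.resize(im[y:y+h,x:x+ww],None,fx=f,fy=f,interpolation=cv2.INTER_CUBIC),alpha=1.6)
o[:480,:400]=c(w,245,80,133,160,3)[:480,:399].copy() if 0 else cv2.resize(c(w,245,80,133,160,3),(400,480))
o[:600,410:800]=cv2.resize(c(d,225,150,78,120,5),(390,600))
save('m10',o)
E
```

```text
28.75 [537.769 159.809 197.226] [ 0.028 -0.013 -1.077] [-0.033  0.036 -0.012]
```

View pics/m10.png

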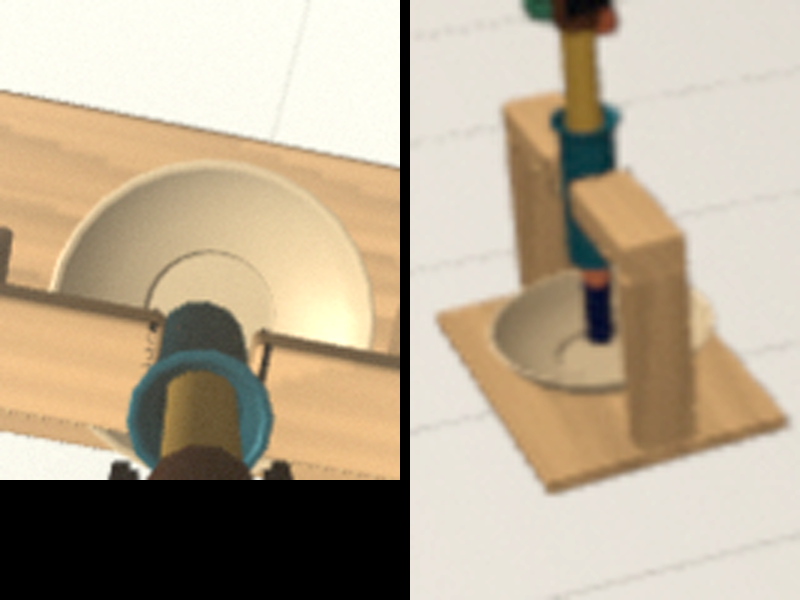

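Emit:
step_arm(steps=[[-0.05,0,0,0],[-0.1,0,0,0],[-0.2,0,0,0],[-0.2,0,0,0],[-0.2,0,0,0],[-0.2,0,0,0],[-0.2,0,0,0],[-0.25,0,0,0],[-0.25,0,0,0],[-0.25,0,0,0],[-0.2,0,0,0],[-0.1,0,0,0],[0,0,0,0]])

```text
t: 30.48
eef_pos: [537.2, 159.8, 306.8]
tcp_rot: [2.7, 1.571, -0.192]
ft_force: [0.4, -0.3, -1.7]
opening: 0.227
```

```bash
python3 - <<'E'
from h import *
np.set_printoptions(precision=3,suppress=True)
s=state();print(s['t'],s['eef_pos'],s['ft_force'],s['moment'])
R=Ro.from_euler('xyz',s['tcp_rot']).as_matrix()
print(R.T@(np.array([463.4,-158.3,311])-s['eef_pos'])/50, proj('side',s['eef_pos']+[0,0,-106]))
w=read_camera('wrist');d=read_camera('side')
o=np.zeros((600,800,3),np.uint8)
c=lambda im,x,y,ww,h,f:cv2.convertScaleAbs(cv2.resize(im[y:y+h,x:x+ww],None,fx=f,fy=f,interpolation=cv2.INTER_CUBIC),alpha=1.6)
o[:480,:400]=cv2.resize(c(w,245,110,133,160,3),(400,480))
o[:600,410:800]=c(d,225,120,78,120,5)
save('m11',o)
E
```

```text
30.475 [537.185 159.783 306.76 ] [ 0.391 -0.253 -1.704] [ 0.041 -0.041  0.035]
[-0.085  5.803  2.997] [257.789 148.265]
```

View pics/m11.png

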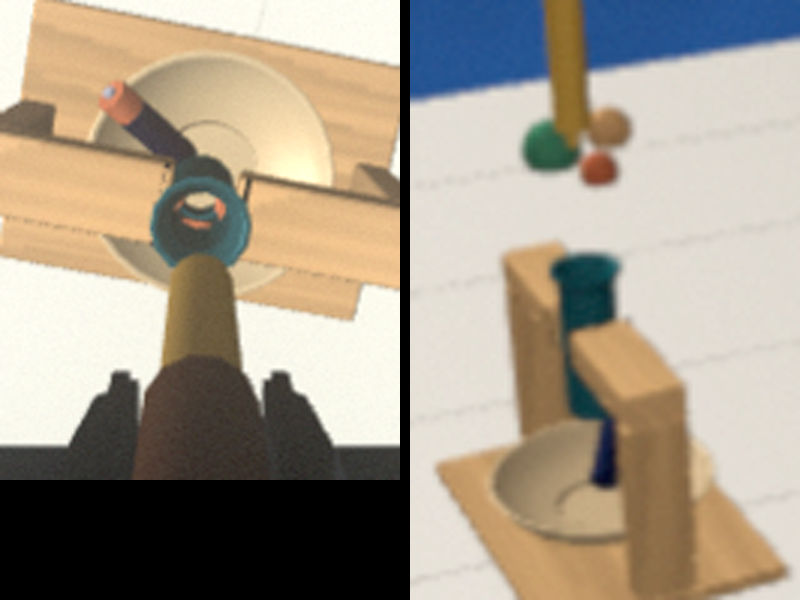

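Emit:
step_arm(steps=[[-0.08,0.1,0.05,0],[0,0.2,0.1,0],[0,0.4,0.2,0],[0,0.4,0.2,0],[0,0.4,0.2,0],[0,0.4,0.2,0],[0,0.4,0.2,0],[0,0.4,0.2,0],[0,0.4,0.2,0],[0,0.4,0.2,0],[0,0.4,0.2,0],[0,0.4,0.2,0],[0,0.4,0.2,0],[0,0.4,0.2,0],[0,0.4,0.25,0],[0,0.2,0.15,0],[0,0.1,0.05,0],[0,0,0,0],[0,0,0,0],[0,0,0,0]])

```text
t: 33.08
eef_pos: [463.3, -157.8, 310.6]
tcp_rot: [2.605, 1.571, -0.287]
ft_force: [-0.4, 0.2, 0.2]
opening: 0.225
```

```bash
python3 - <<'E'
from h import *
np.set_printoptions(precision=3,suppress=True)
s=state();print(s['t'],s['eef_pos'],s['ft_force'],s['moment'])
R=Ro.from_euler('xyz',s['tcp_rot']).as_matrix()
print(R.T@(np.array([463.4,-158.3,311])-s['eef_pos'])/50, proj('side',s['eef_pos']+[0,0,-106]))
w=read_camera('wrist');d=read_camera('side')
o=np.zeros((600,800,3),np.uint8)
c=lambda im,x,y,ww,h,f:cv2.convertScaleAbs(cv2.resize(im[y:y+h,x:x+ww],None,fx=f,fy=f,interpolation=cv2.INTER_CUBIC),alpha=1.6)
o[:390,250:610]=c(w,285,150,60,65,6)
o[:390,:240]=c(d,250,165,40,65,6)
save('m12',o)
E
```

```text
33.075 [ 463.326 -157.788  310.631] [-0.422  0.235  0.164] [-0.016 -0.009  0.01 ]
[-0.007  0.01   0.001] [270.42  223.851]
```

View pics/m12.png

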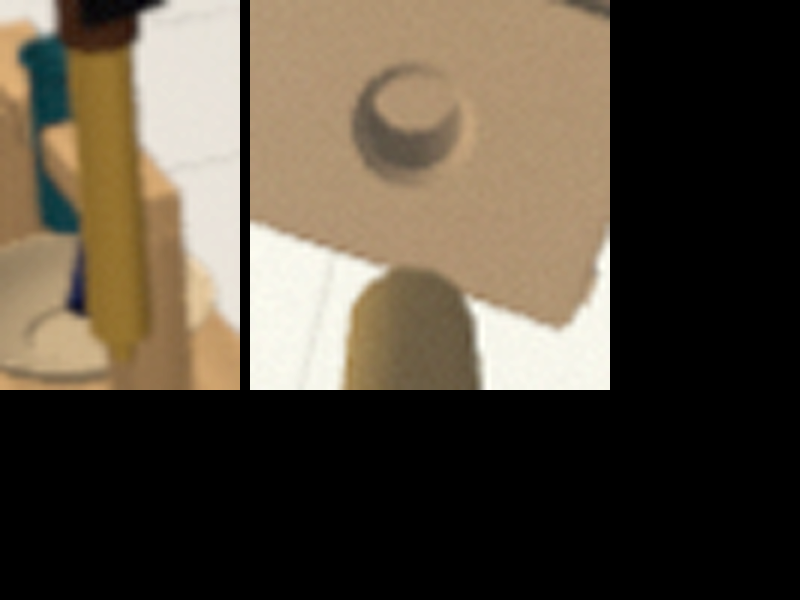

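Emit:
step_arm(steps=[[0.1,0.01,0,0],[0.2,0,0,0],[0.3,0,0,0],[0.35,0,0,0],[0.35,0,0,0],[0.35,0,0,0],[0.35,0,0,0],[0.35,0,0,0],[0.25,0,0,0],[0.1,0,0,0],[0.1,0,0,0],[0,0,0,0],[0,0,0,0]])

```text
t: 34.8
eef_pos: [463.5, -158.8, 171.0]
tcp_rot: [2.346, 1.57, -0.547]
ft_force: [-0.7, -0.4, -0.3]
opening: 0.23
```

Emit:
step_arm(steps=[[0.06,0,0,0],[0.06,0,0,0],[0.06,0,0,0],[0.06,0,0,0],[0,0,0,0]])

```text
t: 35.42
eef_pos: [463.2, -158.7, 158.4]
tcp_rot: [-0.548, 1.57, 2.843]
ft_force: [-0.1, 0.6, -0.1]
opening: 0.227
```

Emit:
step_arm(steps=[[0.04,-0.008,0,0],[0.04,0,0,0],[0.04,0,0,0],[0.04,0,0,0],[0.04,0,0,0],[0,0,0,0]])

```text
t: 36.17
eef_pos: [463.2, -158.3, 148.5]
tcp_rot: [-0.318, 1.571, 3.072]
ft_force: [0.2, -0.2, -0.9]
opening: 0.226
```

In the socket freely. Continue to just above the floor.

Emit:
step_arm(steps=[[0.08,0,0,0],[0.1,0,0,0],[0.1,0,0,0],[0.1,0,0,0],[0.1,0,0,0],[0.1,0,0,0],[0.06,0,0,0],[0.04,0,0,0],[0,0,0,0],[0,0,0,0]])

```text
t: 37.42
eef_pos: [463.3, -158.4, 114.7]
tcp_rot: [2.159, 1.57, -0.734]
ft_force: [0.2, 0.6, -0.3]
opening: 0.224
```

Emit:
step_arm(steps=[[0.02,0,0,0],[0.02,0,0,0],[0,0,0,0]])

```text
t: 37.8
eef_pos: [463.2, -158.3, 112.6]
tcp_rot: [-0.121, 1.571, -3.014]
ft_force: [-0.4, -0.1, -0.2]
opening: 0.229
```

Emit:
step_arm(steps=[[0.02,0,0,0],[0,0,0,0],[0,0,0,0]])

```text
t: 38.17
eef_pos: [463.2, -158.3, 111.6]
tcp_rot: [1.579, 1.571, -1.313]
ft_force: [-0.4, -0.5, -0.2]
opening: 0.228
```

Emit:
step_arm(steps=[[0,0,0,0],[0,0,0,0],[0,0,0,0],[0,0,0,0],[0,0,0,0],[0,0,0,0],[0,0,0,0],[0,0,0,0]], jaw=0)

```text
t: 39.17
eef_pos: [463.2, -158.4, 111.6]
tcp_rot: [1.468, 1.571, -1.424]
ft_force: [-0.3, -0.3, 0.3]
opening: 0.983
```

Emit:
step_arm(steps=[[-0.1,0,0,0],[-0.2,0,0,0],[-0.3,0,0,0],[-0.4,0,0,0],[-0.4,0,0,0],[-0.4,0,0,0],[-0.4,0,0,0],[-0.4,0,0,0],[-0.4,0,0,0],[-0.2,0,0,0],[0,0,0,0],[0,0,0,0]])

```text
t: 40.67
eef_pos: [463.0, -158.2, 271.1]
tcp_rot: [-0.632, 1.57, 2.758]
ft_force: [-0.4, -0.0, -0.0]
opening: 0.996
```

```bash
python3 - <<'E'
from h import *
np.set_printoptions(precision=3,suppress=True)
s=state();print(s['t'],s['eef_pos'],s['ft_force'],s['moment'],s['opening'])
w=read_camera('wrist');d=read_camera('side');save('w13',w);save('s13',d);save('t13',read_camera('top'))
E
```

```text
40.675 [ 462.958 -158.192  271.054] [-0.407 -0.023 -0.026] [-0.003 -0.068 -0.017] 0.9957016031750616
```

View pics/w13.png

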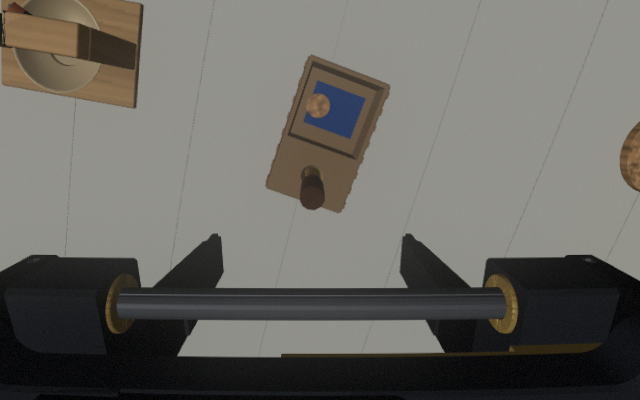

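View pics/s13.png

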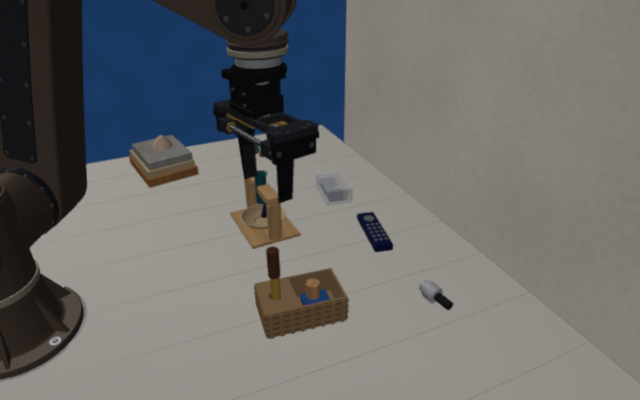

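View pics/t13.png

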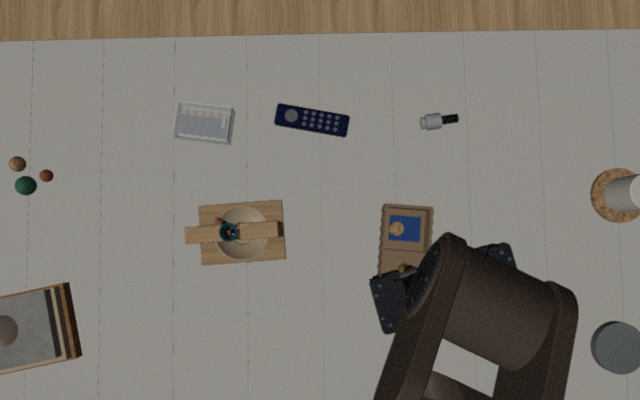

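```bash
python3 - <<'E'
from h import *
d=cv2.imread('pics/s13.png');t=cv2.imread('pics/t13.png')
o=np.zeros((600,800,3),np.uint8)
c=lambda im,x,y,ww,h,f:cv2.convertScaleAbs(cv2.resize(im[y:y+h,x:x+ww],None,fx=f,fy=f,interpolation=cv2.INTER_CUBIC),alpha=1.6)
o[:600,:400]=c(d,230,165,50,75,8); o[:400,405:]=c(t,195,195,79,80,5)
cv2.imwrite('pics/m14.png',o)
for p in ((264,216.8),(265,215)):
  print(onz('side',p,15))
a,b=cv2.imread('pics/t0.png') ,0
E
```

```text
[541.94559858 170.63643626  15.        ]
[546.76232487 177.78308416  15.        ][ WARN:0@0.461] global loadsave.cpp:275 findDecoder imread_('pics/t0.png'): can't open/read file: check file path/integrity
```

View pics/m14.png

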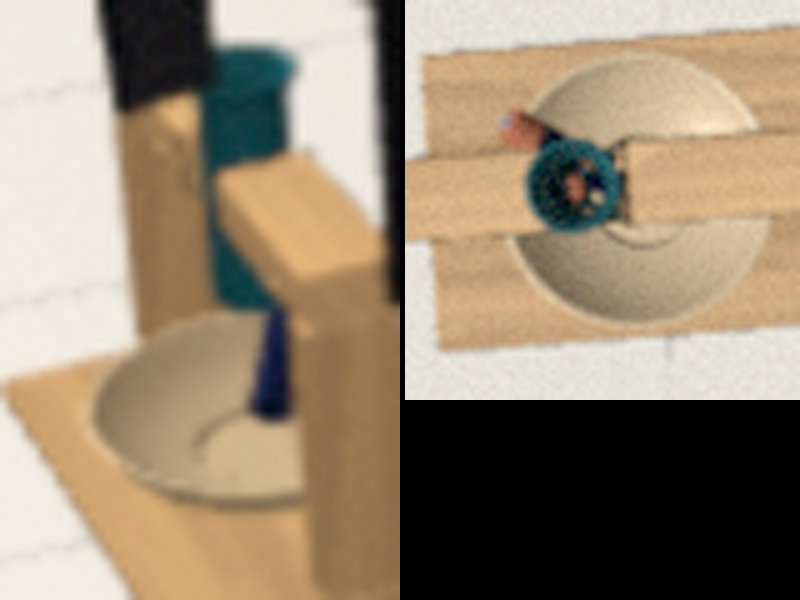

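```bash
python3 - <<'E'
from cell import *
print(state()['t'],state()['qvel'].round(3)); print(job_done())
E
```

```text
40.825 [ 0.001 -0.002 -0.002  0.     0.002  0.   ]
the job is handed in; nothing more can be done
None
```

The battery is out of the barrel and in the dish, and the drift is back in its socket. I handed the job in at 40.8 s of the 72 s allowed; no verdict was reported.

- **Pushing out:** The battery slid at about 9–14 N. The force fell to about zero at a tool height of 197 mm, and I stopped there. No landing on the stop collar was felt.
- **Force above 20 N:** While I was still lining up, the wrist force reached 20.7 N, probably with the shank catching the edge of the bore. The limit for pressing on the barrel is 20 N. I backed off, shifted about 1 mm towards −x, and it then slid steadily. I can't tell how much of that force was on the barrel and how much on the battery.
- **Battery and dish:** The battery's lower end is about 12 mm from the dish centre, with its top leaning on the dish rim. The dish has not moved visibly.
- **Drift:** It was set down at the same tool position it was picked up from, to within about 0.5 mm. It looks upright in the socket and is released.
- **Arm and other objects:** The arm is clear of everything. The remote, battery box and stopper look unmoved.
- **Measurement spread:** The cameras disagreed by 2–4 mm on the position of the barrel mouth, so I lined up partly by feel.

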